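Sieve the mill beads from the grinding balls

ROBOT

A 6-joint arm with a two-finger parallel gripper is mounted at the origin on the work surface. World frame = base frame: x ahead of the robot, y to its left, z up, the work surface at z = 0. Lengths are in m, angles in rad, forces in N, time in s.
With the tool pointing down it reaches from about 0.35 to 0.775 m from the base axis. Payload 7.3 kg.
Tool frame: the origin (TCP) lies at the very end of the fingers, on their centre line; the grasp point (between the pads) lies 19 mm behind it (pinch_z is the distance from the TCP to the grasp point, in m); z points along the fingers, y is the line along which they close (so a half turn about z gives the same grasp; the last joint's range is limited). The gripper opens to 92 mm and grips with 3 to 60 N. Pads are 19 mm wide; open, the fingers measure 130 mm over their backs; the gripper's body (75 mm by 190 mm) begins 47 mm behind the grasp point.
Start: joints at [-1.273, 0.342, 1.524, -0, 1.275, -0.146], TCP at [0.225, -0.474, 0.227] pointing down, gripper open.
Joint ranges: [-2.53, 2.53], [-0.77, 2.02], [0.04, 2.7], [-1, 4.14], [0.28, 2.66], [-3.11, 3.11]. Speed limits (rad/s): [2.57, 2.57, 3.14, 3.14, 3.14, 3.14].

INTERFACE

Orientations are given as [roll, pitch, yaw] about the fixed x, y, z axes, in that order (R = Rz(yaw) Ry(pitch) Rx(roll)).
In Python, from cell import * gives the robot as it stands.
- The arm moves only by the tool arm_command, never from a script. Its arguments are lists of equal length, an entry for each row: "fingers": the gripper command: -1 is fully open, 1 is shut, values between are in proportion; "travel": the shift along the tool's x, y, z in m, a list of three; "dr": the turn, a rotation vector about the tool's x, y, z in degrees, a list of three. In form: {"fingers": [fingers, ...], "travel": [[x, y, z], ...], "dr": [[wx, wy, wz], ...]}. A call has 1 to 8 rows; each row is the pose to reach, as a shift and turn from the pose commanded when the call began, along the tool's axes at that moment; what a row does not reach only later rows make up. A row lasts 1/12 s, in which the tool goes at most 41.7 mm and 7.16 degrees, less where a joint would pass 70% of its speed; a pose out of reach is approached as far as the arm can. A call with a gripper value outside its range is refused whole. The fingers move at their own pace and stop on an object; "squeeze" is the grip in N (left out, the last holds). Time passes only in rows, so rows that repeat a pose let the fingers close. It gives the time, the measured TCP pose, the force, the opening and the grip force at its end, in the units of the state.
- observe(): the state, without advancing time (a new reading comes with each control period).
- read_camera(name): name is "scene" or "top"; returns a dict with "color" (420x560x3 uint8, blue, green, red), "z_map" (420x560 float32, m along the optical axis (not along the pixel's ray), 0 where there is no reading), "fx", "fy", "cx", "cy" (pixels), "k1" (the pictures are not rectified: a ray, as slopes to the right and down, at radius r is drawn at 1 + k1 r^2 times it, then the intrinsics apply), "R" (3x3) and "t" (3): a world point X has camera coordinates R X + t. Camera axes: x right, y down, z forward; pixel columns grow to the right and rows downward; lengths in m; the calibration is good to about 2 mm. A picture is of the moment at which its call begins.
- hand_in(): hands the job in; it is judged then, once.
The state is a dict: "time": time; "qpos": joint angles; "qvel": joint speeds; "joint_efforts": joint torques, N m; "tool_pos": TCP position; "tool_rot": TCP orientation; "contact_force": force on the tool from outside, world axes, zero at the start; "torque": the same for the moment, N m; "opening": finger opening in m; "grip_force": force on a finger pad.
Only numpy, scipy, OpenCV 4.12 (cv2) and the standard library are available. Lean on these libraries where they do the work, as an engineer would, in place of code of your own. Each camera call takes 0.05 s, during which the arm holds its last target. There are 200 camera calls.

TASK

Hold the sieve by its blue handle and shake it side to side on the receiver's rails, keeping it down on them without leaning on it: tap the left buffer, then the right, and again left and right at least once more, each tap a gentle but definite press, until all the small red beads have dropped into the tray. Then lift the sieve with the large white balls still in it, set it gently down fully home in the blue cradle and let go. Leave the other things on the bench alone.

Things in the scene. Friction and masses are not known exactly. Their poses are not given: they have to be found in the camera images.
- sieve: Open steel sieve, 160 mm (its x, over the runners) by 140 mm (y); walls 45 mm high, 5 mm thick. Origin: centre of its underside, z up. Runners 20 mm wide, 6 mm thick at x = +-60 to 80 mm lie on the receiver's rails. It starts parallel to the receiver, within 15 mm of its centre. About 0.7 kg loaded (varies).
- sieve_handle (a point): Centre of the sieve's light-blue bridge handle, 78 mm above the sieve's origin: a straight bar along the sieve's x, 120 mm long, 14 mm wide (y), 16 mm high, on a strap at either end. Grip it in the middle from above, fingers closing along the sieve's y; there is free space of 50 mm on each side of it. The large balls' tops are 46 mm below this point.
- sieve_floor (a point): Centre of the sieve floor's top, 4 mm above its underside. Inside: 110 mm (x) by 130 mm (y). Three slots run along x over the full length: one in the middle, 14 mm wide, and one 15 mm wide beside each side wall (|y| 50 to 65 mm). Between them lie two flat closed lands (|y| 7 to 50 mm).
- receiver: Fixed receiver tray, open on top, 190 mm (its x) by 276 mm (its y, to the left). Origin: centre of its underside on the table. Inside 124 by 260 mm, floor 6 mm high. Its long rims are flat aluminium rails along y, at x = +-62 to 95 mm, tops 55 mm above the origin, sprung (8 N per mm, 6 mm travel), on which the sieve slides (friction about 0.6). Nothing else guides it.
- buffer_left: Fixed dark-blue post, 97 mm high, 24 mm thick, at the receiver's left (+y) end. Origin: centre of its underside, 154 mm from the receiver's centre. A stem with an orange 26 mm pad, 77 mm up, points at the sieve. Its setting is unknown and differs each time: the sieve's centre is 30 to 50 mm left of the receiver's when they meet; find it by touch or sight. Pad sprung: 2 N per mm, 12 mm travel.
- buffer_right: The same post, stem and sprung orange pad at the receiver's right (-y) end, mirrored, with its own unknown setting.
- cradle: Fixed blue cradle: plate 190 mm (x) by 170 mm (y), 30 mm thick. Origin: centre of its underside on the table. The sieve sits on its black pad (30 mm up, sprung 6 N per mm, 5 mm travel), centred, its x along the cradle's x, either way round. Low guides at the corners leave about 3 mm of play all round; they rise 12 mm above the pad, then flare outwards for 11 mm more.
- large0_center (a point): Centre of a large white ceramic grinding ball, 30 mm across, one of three that start in a row, resting in the sieve's middle slot, too big to pass it (about 13 mm above the floor's top).
- large1_center (a point): Centre of a large white ceramic grinding ball, 30 mm across, one of three that start in a row, resting in the sieve's middle slot, too big to pass it (about 13 mm above the floor's top).
- large2_center (a point): Centre of a large white ceramic grinding ball, 30 mm across, one of three that start in a row, resting in the sieve's middle slot, too big to pass it (about 13 mm above the floor's top).
- small0_center (a point): Centre of a small red grinding bead, 11 mm across, free to roll; on the sieve's land on its +y side at the start. It rolls with little resistance: it lags behind when the sieve is moved along y in long brisk strokes (0.15 m/s or more), and drops through the slot beside the side wall it rolls to.
- small1_center (a point): Centre of a small red grinding bead, 11 mm across, free to roll; on the sieve's land on its +y side at the start. It rolls with little resistance: it lags behind when the sieve is moved along y in long brisk strokes (0.15 m/s or more), and drops through the slot beside the side wall it rolls to.
- small2_center (a point): Centre of a small red grinding bead, 11 mm across, free to roll; on the sieve's land on its +y side at the start. It rolls with little resistance: it lags behind when the sieve is moved along y in long brisk strokes (0.15 m/s or more), and drops through the slot beside the side wall it rolls to.
- small3_center (a point): Centre of a small red grinding bead, 11 mm across, free to roll; on the sieve's land on its -y side at the start. It rolls with little resistance: it lags behind when the sieve is moved along y in long brisk strokes (0.15 m/s or more), and drops through the slot beside the side wall it rolls to.
- small4_center (a point): Centre of a small red grinding bead, 11 mm across, free to roll; on the sieve's land on its -y side at the start. It rolls with little resistance: it lags behind when the sieve is moved along y in long brisk strokes (0.15 m/s or more), and drops through the slot beside the side wall it rolls to.
- small5_center (a point): Centre of a small red grinding bead, 11 mm across, free to roll; on the sieve's land on its -y side at the start. It rolls with little resistance: it lags behind when the sieve is moved along y in long brisk strokes (0.15 m/s or more), and drops through the slot beside the side wall it rolls to.
- amber_bottle: Brown glass bottle, 60 mm across, 120 mm high; a bystander. Origin: centre of its underside.
- media_jar: White jar with light-blue cap, 70 mm across, 70 mm high; a bystander. Origin: centre of its underside.
- beaker: Glass beaker, 68 mm across, 80 mm high; a bystander. Origin: centre of its underside.
- spatula: Spatula, about 180 mm long, lying flat; a bystander.

How it is judged:
By the outcome, as a careful person would: the job done as asked, in the order asked, and still so for the second after the job is handed in, with the robot touching nothing.
It also fails if it takes over 72 s, if anything falls off the work surface, if the arm or the gripper's body presses on something with over 40 N, if the wrist force passes 120 N, or if a joint passes its speed limit or range.

## Working session

There is one attempt and no reset: what is moved stays moved. The work goes in short steps, Python scripts to look and compute and a tool call to move; the robot and the scene stay as the last step left them, time stands still between calls to the robot, and variables do not carry over. Pictures are saved under pics/ and viewed, at most 10 in all, crops included, and the job is handed in when it is done.

Besides the shell and the picture viewer there is one more tool, called after ">>>" in YAML: its name, and indented under it one key for each argument. arm_command: Moves the arm, as the interface text tells. Its arguments: {"type":"object","properties":{"fingers":{"type":"array","items":{"type":"number"}},"travel":{"type":"array","items":{"type":"array","items":{"type":"number"}}},"dr":{"type":"array","items":{"type":"array","items":{"type":"number"}}},"squeeze":{"type":"number"}},"required":["fingers","travel","dr"]}

```bash
ls; mkdir -p pics; python3 - <<'E'
from cell import *
import cv2,numpy as np
s=observe();print(s)
for n in("top","scene"):
    c=read_camera(n);cv2.imwrite(f"pics/{n}0.png",c["color"]);np.savez(f"{n}0.npz",**c)
    print(n,c["fx"],c["fy"],c["cx"],c["cy"],c["k1"],c["R"],c["t"])
E
```

```text
pics
{'time': 0.0, 'qpos': array([-1.27298825e+00,  3.42710137e-01,  1.52502274e+00,  8.11674528e-06,
        1.27537375e+00, -1.46005527e-01]), 'qvel': array([ 0.00045357, -0.00058725,  0.00055333, -0.00126088, -0.00086082,
        0.00039278]), 'joint_efforts': array([-8.55246071e-04, -4.31249285e+01, -2.44217134e+01,  7.16789486e-02,
        5.60505164e-02, -1.33373201e-04]), 'tool_pos': array([ 0.22532851, -0.47374047,  0.22604949]), 'tool_rot': array([-3.14009591e+00, -2.27943876e-04,  4.43811067e-01]), 'contact_force': array([-0.07384305,  0.87808341, -0.31172097]), 'torque': array([-0.0387406 , -0.00612368, -0.00566   ]), 'grip_force': 0.0, 'opening': 0.0917870730553845}
top 495.8856863027375 495.8856863027375 278.5200230425197 217.735789359587 -0.0819258071991035 [[ 1.44535729e-03 -9.99882525e-01 -1.52593333e-02]
 [-9.93153520e-01  3.47112539e-04 -1.16815946e-01]
 [ 1.16807519e-01  1.53237013e-02 -9.93036348e-01]] [0.04171793 0.55790305 1.21821339]
scene 436.73901579348995 436.73901579348995 282.75079782969317 201.1332864624443 0.007780963399679024 [[-0.47379729  0.88042949  0.01897455]
 [ 0.64146326  0.3598013  -0.67754551]
 [-0.60335812 -0.30884775 -0.73523605]] [ 0.21926321 -0.31453684  1.37517506]
```

View pics/top0.png

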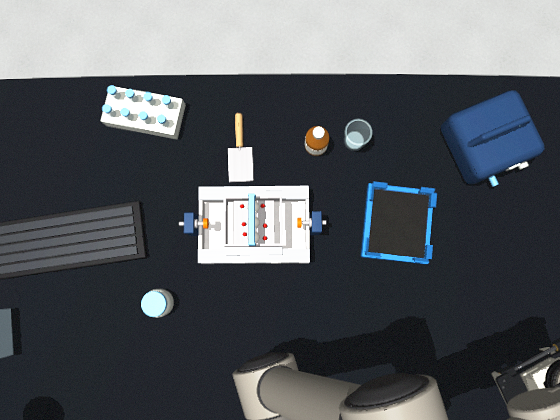

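View pics/scene0.png

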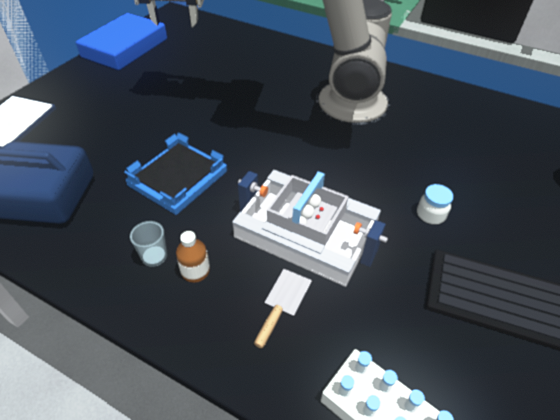

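The top view shows the receiver centred near (254,225), the light-blue handle at (252,218), orange pads at (204,223) and (300,223), and the cradle at (399,222). In the scene view the same objects are at (307,225), (310,198) and (177,172).

```bash
cat > h.py <<'E'
import cv2,numpy as np
def norm(c,px):
    d=(np.asarray(px,float).reshape(-1,2)-[c["cx"],c["cy"]])/[c["fx"],c["fy"]]
    u=d.copy()
    for _ in range(10): u=d/(1+c["k1"]*(u**2).sum(1,keepdims=True))
    return u
def plane(c,px,z):
    u=norm(c,px);R=c["R"];t=c["t"]
    d=np.c_[u,np.ones(len(u))]@R; o=-R.T@t
    return o+d*((z-o[2])/d[:,2])[:,None]
def cloud(c,mask):
    v,u=np.nonzero(mask&(c["z_map"]>0));z=c["z_map"][v,u]
    n=norm(c,np.c_[u,v]);return (np.c_[n,np.ones(len(n))]*z[:,None]-c["t"])@c["R"],np.c_[u,v]
def hsv(c): return cv2.cvtColor(c["color"],cv2.COLOR_BGR2HSV)
def rng(c,lo,hi,box):
    m=cv2.inRange(hsv(c),lo,hi)>0;k=np.zeros_like(m);x0,y0,x1,y1=box;k[y0:y1,x0:x1]=1
    return m&k
E
cat > m.py <<'E'
from h import *
import sys
def rect(P):
    r=cv2.minAreaRect((P[:,:2]*1000).astype(np.float32));return np.round(r[0],1),np.round(r[1],1),round(r[2],2)
B={"top":dict(h=(235,185,270,255),rec=(190,180,318,270),cr=(355,175,445,270),l=(175,205,200,240),r=(308,205,330,240),ol=(196,210,212,236),orr=(292,210,308,236)),
"scene":dict(h=(285,165,335,225),rec=(225,165,390,285),cr=(120,130,232,215),l=(365,215,392,265),r=(236,170,262,205),ol=(345,215,367,245),orr=(256,180,272,200))}
for n in("top","scene"):
    c=dict(np.load(n+"0.npz"));b=B[n]
    for k,lo,hi,z in [("h",(85,60,120),(105,255,255),(.12,.16)),("rec",(0,0,130),(180,45,255),(.047,.06)),("cr",(100,120,60),(125,255,255),(.04,.065)),("cr",(100,120,60),(125,255,255),(.02,.065)),("l",(100,80,20),(130,255,255),(.09,.11)),("r",(100,80,20),(130,255,255),(.09,.11)),("ol",(3,120,100),(20,255,255),(.05,.11)),("orr",(3,120,100),(20,255,255),(.05,.11))]:
        m=rng(c,lo,hi,b[k]);P,_=cloud(c,m)
        if len(P)==0: print(n,k,"none",m.sum());continue
        Q=P[(P[:,2]>z[0])&(P[:,2]<z[1])]
        print(n,k,m.sum(),len(Q),"z",np.percentile(P[:,2],[5,50,95]).round(3))
        if len(Q)>4: print("   mean",Q.mean(0).round(4),"rect",rect(Q))
E
python3 m.py
```

```text
top h 71 61 z [0.099 0.138 0.141]
   mean [0.5389 0.0985 0.1381] rect (array([543.1, 103.9]), array([ 15.1, 117.1]), 89.92)
top rec 8015 3676 z [0.003 0.054 0.098]
   mean [0.5359 0.1047 0.0549] rect (array([542.3, 104.9]), array([191.8, 276.2]), 0.84)
top cr 1720 536 z [0.004 0.026 0.053]
   mean [ 0.5495 -0.2683  0.0489] rect (array([ 546.7, -262.1]), array([168.3, 189.7]), 83.21)
top cr 1720 1482 z [0.004 0.026 0.053]
   mean [ 0.5498 -0.2631  0.0339] rect (array([ 546.2, -261.8]), array([170.1, 191.4]), 83.36)
top l 306 212 z [0.    0.096 0.1  ]
   mean [0.5397 0.2581 0.0968] rect (array([540.2, 258.4]), array([25.5, 49. ]), 88.35)
top r 286 208 z [0.    0.096 0.1  ]
   mean [ 0.5424 -0.0498  0.0968] rect (array([542.7, -49.8]), array([22. , 48.9]), 89.6)
top ol 49 49 z [0.077 0.085 0.091]
   mean [0.5388 0.2192 0.0846] rect (array([539.4, 220. ]), array([24.2, 10.1]), 0.12)
top orr 42 42 z [0.081 0.088 0.093]
   mean [ 0.5397 -0.0078  0.0873] rect (array([540.4,  -8.1]), array([21.4,  9.7]), 0.16)
scene h 505 392 z [0.058 0.137 0.141]
   mean [0.55   0.1037 0.1364] rect (array([
[... 262 characters left out ...]
ay([ 546.4, -263.3]), array([170.3, 187.8]), 83.02)
scene cr 2455 1594 z [-0.002  0.023  0.051]
   mean [ 0.5591 -0.2546  0.0321] rect (array([ 546.9, -261.9]), array([173.7, 190.4]), 83.3)
scene l 499 217 z [0.01  0.08  0.097]
   mean [0.5427 0.2575 0.0957] rect (array([540.8, 257.4]), array([22.7, 50.5]), 89.38)
scene r 412 185 z [-0.     0.085  0.097]
   mean [ 0.5445 -0.0499  0.0954] rect (array([543.5, -51.1]), array([24.5, 51.6]), 89.17)
scene ol 44 43 z [0.079 0.086 0.091]
   mean [0.544  0.2187 0.0856] rect (array([541. , 218.5]), array([ 8.2, 21.4]), 88.57)
scene orr 60 59 z [0.071 0.084 0.09 ]
   mean [ 0.545  -0.0079  0.0827] rect (array([543.6,  -9.3]), array([22.2, 10.2]), 2.84)
```

```bash
cat > d.py <<'E'
import sys,numpy as np
from cell import *
from scipy.spatial.transform import Rotation as Ro
def st():
    s=observe();print("t",round(s["time"],2),"tcp",s["tool_pos"].round(4),"rot",s["tool_rot"].round(4),"F",s["contact_force"].round(2),"T",s["torque"].round(2),"open",round(s["opening"],4),"grip",round(s["grip_force"],1));return s
def to(x,y,z,yaw):
    s=st();R=Ro.from_euler("xyz",s["tool_rot"]);G=Ro.from_euler("xyz",[np.pi,0,np.radians(yaw)])
    print("travel",R.inv().apply(np.array([x,y,z])-s["tool_pos"]).round(4),"dr",np.degrees((R.inv()*G).as_rotvec()).round(2))
if __name__=="__main__":
    a=[float(v) for v in sys.argv[1:]]
    to(*a) if a else st()
E
python3 d.py .543 .103 .19 .6
```

```text
t 0.1 tcp [ 0.2253 -0.4738  0.2261] rot [-3.1403e+00 -2.0000e-04  4.4370e-01] F [-0.42 -0.81  1.34] T [ 0.02 -0.02 -0.03] open 0.092 grip 0.0
travel [ 0.5345 -0.3845  0.0367] dr [-8.000e-02  1.000e-02  2.482e+01]
```

>>> arm_command:
  fingers: [-1, -0.5, 0, 0, 0, 0, 0, 0]
  travel:
    - [0.015, -0.011, 0]
    - [0.05, -0.036, 0]
    - [0.083, -0.06, 0]
    - [0.116, -0.084, 0]
    - [0.15, -0.108, 0]
    - [0.183, -0.132, 0]
    - [0.216, -0.156, 0]
    - [0.25, -0.18, 0]
  dr:
    - [0, 0, 0]
    - [0, 0, 0]
    - [0, 0, 0]
    - [0, 0, 0]
    - [0, 0, 0]
    - [0, 0, 0]
    - [0, 0, 0]
    - [0, 0, 0]

```text
time: 0.77
tool_pos: [0.3742, -0.2023, 0.2266]
tool_rot: [-3.142, 0.0, 0.443]
contact_force: [0.9, -0.9, -0.6]
opening: 0.0502
grip_force: 0.0
```

>>> arm_command:
  fingers: [0, 0, 0, 0, 0, 0, 0, 0]
  travel:
    - [0.033, -0.024, 0]
    - [0.067, -0.048, 0]
    - [0.1, -0.072, 0]
    - [0.133, -0.096, 0]
    - [0.167, -0.12, 0]
    - [0.2, -0.144, 0]
    - [0.233, -0.168, 0]
    - [0.26, -0.188, 0]
  dr:
    - [0, 0, 4]
    - [0, 0, 8]
    - [0, 0, 12]
    - [0, 0, 16]
    - [0, 0, 20]
    - [0, 0, 24.8]
    - [0, 0, 24.8]
    - [0, 0, 24.8]

```text
time: 1.43
tool_pos: [0.5286, 0.08, 0.2263]
tool_rot: [-3.141, 0.0, 0.012]
contact_force: [-0.0, -0.5, 0.1]
opening: 0.0458
grip_force: 0.0
```

```bash
python3 d.py .543 .103 .114 .6
```

```text
t 1.43 tcp [0.5286 0.08   0.2263] rot [-3.1413e+00  4.0000e-04  1.1700e-02] F [-0.04 -0.49  0.07] T [-0.02  0.    0.02] open 0.0458 grip 0.0
travel [ 0.0147 -0.0229  0.1123] dr [-0.01  0.02  0.07]
```

>>> arm_command:
  fingers: [0, 0, 0, 0, 0, 0]
  travel:
    - [0.008, -0.012, 0.015]
    - [0.015, -0.025, 0.035]
    - [0.015, -0.025, 0.055]
    - [0.015, -0.025, 0.065]
    - [0.015, -0.025, 0.065]
    - [0.015, -0.025, 0.065]
  dr:
    - [0, 0, 0]
    - [0, 0, 0]
    - [0, 0, 0]
    - [0, 0, 0]
    - [0, 0, 0]
    - [0, 0, 0]

```text
time: 1.93
tool_pos: [0.5426, 0.102, 0.1616]
tool_rot: [3.141, 0.001, 0.01]
contact_force: [-0.5, 0.1, 0.5]
opening: 0.0463
grip_force: 0.0
```

```bash
python3 d.py .543 .103 .114 .6; python3 - <<'E'
from cell import *
from h import *
c=read_camera("scene");cv2.imwrite("pics/s1.png",cv2.resize(c["color"][130:300,200:420],None,fx=3,fy=3))
E
```

```text
t 1.93 tcp [0.5426 0.102  0.1616] rot [3.1414e+00 1.0000e-03 1.0500e-02] F [-0.49  0.08  0.48] T [ 0.04  0.01 -0.01] open 0.0463 grip 0.0
travel [ 0.0005 -0.0011  0.0476] dr [ 0.01  0.06 -0.  ]
```

View pics/s1.png

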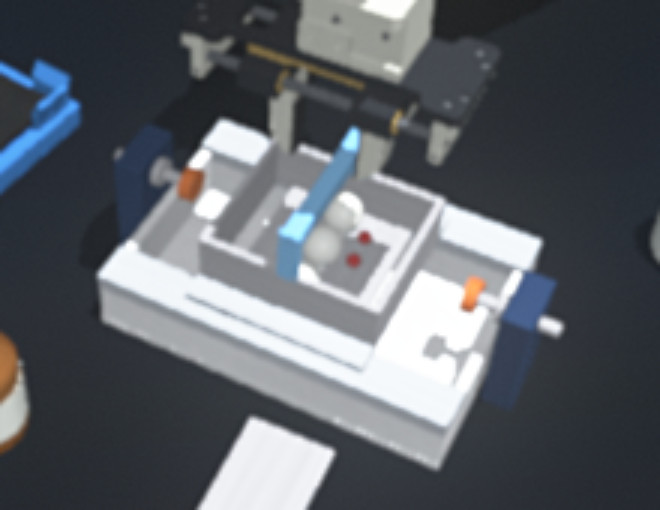

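The fingers are above and to either side of the handle, at crop (280,120) and (375,150), with the pads clear. I'll descend and close.

>>> arm_command:
  fingers: [0, 0, 0, 0, 0]
  travel:
    - [0, -0.001, 0.015]
    - [0, -0.001, 0.032]
    - [0, -0.001, 0.043]
    - [0, -0.001, 0.0475]
    - [0, -0.001, 0.0475]
  dr:
    - [0, 0, 0]
    - [0, 0, 0]
    - [0, 0, 0]
    - [0, 0, 0]
    - [0, 0, 0]

```text
time: 2.4
tool_pos: [0.5428, 0.1029, 0.1145]
tool_rot: [3.141, -0.0, 0.01]
contact_force: [0.4, 0.1, -0.4]
opening: 0.0455
grip_force: 0.0
```

>>> arm_command:
  fingers: [0.4, 0.6, 0.8, 1, 1, 1, 1, 1]
  travel:
    - [0, 0, 0]
    - [0, 0, 0]
    - [0, 0, 0]
    - [0, 0, 0]
    - [0, 0, 0]
    - [0, 0, 0]
    - [0, 0, 0]
    - [0, 0, 0]
  dr:
    - [0, 0, 0]
    - [0, 0, 0]
    - [0, 0, 0]
    - [0, 0, 0]
    - [0, 0, 0]
    - [0, 0, 0]
    - [0, 0, 0]
    - [0, 0, 0]
  squeeze: 35

```text
time: 3.07
tool_pos: [0.5429, 0.1031, 0.1144]
tool_rot: [3.141, -0.001, 0.011]
contact_force: [0.2, -2.3, 1.1]
opening: 0.0133
grip_force: 35.0
```

```bash
python3 d.py
```

```text
t 3.07 tcp [0.5429 0.1031 0.1144] rot [ 3.1412e+00 -5.0000e-04  1.0900e-02] F [ 0.23 -2.33  1.1 ] T [-0.33  0.05 -0.09] open 0.0133 grip 35.0
```

>>> arm_command:
  fingers: [1, 1, 1, 1, 1]
  travel:
    - [0, -0.016, 0]
    - [0, -0.032, 0]
    - [0, -0.036, 0]
    - [0, -0.038, 0]
    - [0, -0.038, 0]
  dr:
    - [0, 0, 0]
    - [0, 0, 0]
    - [0, 0, 0]
    - [0, 0, 0]
    - [0, 0, 0]

```text
time: 3.48
tool_pos: [0.5425, 0.1412, 0.1143]
tool_rot: [3.141, -0.0, 0.012]
contact_force: [1.2, -1.4, 2.2]
opening: 0.0141
grip_force: 35.0
```

>>> arm_command:
  fingers: [1, 1]
  travel:
    - [0, -0.002, 0]
    - [0, -0.003, 0]
  dr:
    - [0, 0, 0]
    - [0, 0, 0]

```text
time: 3.65
tool_pos: [0.5424, 0.1432, 0.1143]
tool_rot: [3.14, -0.0, 0.011]
contact_force: [0.5, -7.0, 2.0]
opening: 0.0137
grip_force: 35.0
```

```bash
python3 d.py
```

```text
t 3.65 tcp [0.5424 0.1432 0.1143] rot [ 3.14e+00 -1.00e-04  1.10e-02] F [ 0.5  -6.97  2.01] T [-1.1  -0.01 -0.05] open 0.0137 grip 35.0
```

>>> arm_command:
  fingers: [1, 1, 1]
  travel:
    - [0, -0.0015, 0]
    - [0, -0.003, 0]
    - [0, -0.003, 0]
  dr:
    - [0, 0, 0]
    - [0, 0, 0]
    - [0, 0, 0]

```text
time: 3.9
tool_pos: [0.5424, 0.1456, 0.1143]
tool_rot: [3.139, 0.0, 0.011]
contact_force: [-0.2, -8.2, 3.2]
opening: 0.0135
grip_force: 35.0
```

```bash
python3 d.py; python3 - <<'E'
from cell import *
from h import *
a=read_camera("scene");b=read_camera("top")
i=cv2.resize(a["color"][160:290,220:400],None,fx=3,fy=3);j=cv2.resize(b["color"][180:270,175:335],None,fx=3,fy=3)
o=np.zeros((660,540,3),np.uint8);o[:390]=i;o[390:,:480]=j
cv2.imwrite("pics/s2.png",o[:600+60][:,:][:600] if 0 else cv2.resize(o,None,fx=.9,fy=.9))
E
```

```text
t 3.9 tcp [0.5424 0.1456 0.1143] rot [3.1392 0.     0.0108] F [-0.2  -8.23  3.21] T [-1.33 -0.03  0.  ] open 0.0135 grip 35.0
```

View pics/s2.png

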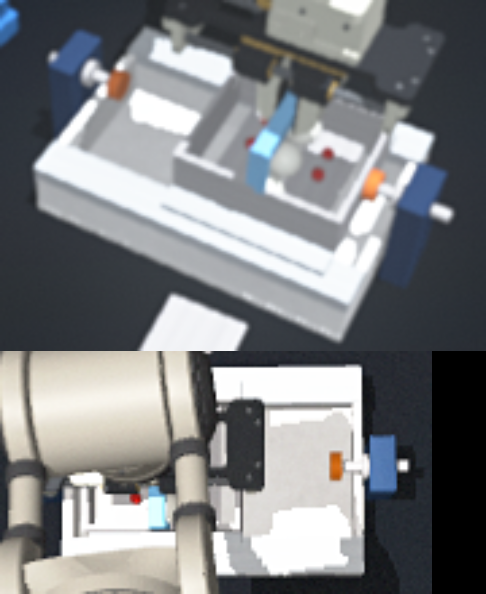

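The sieve wall has met the left pad (crop (373,183)), and the beads are still on the lands. Next is a slightly more definite press, with less downward force.

>>> arm_command:
  fingers: [1, 1, 1]
  travel:
    - [0, -0.001, -0.0002]
    - [0, -0.002, -0.0002]
    - [0, -0.002, -0.0002]
  dr:
    - [0, 0, 0]
    - [0, 0, 0]
    - [0, 0, 0]

```text
time: 4.25
tool_pos: [0.5424, 0.1468, 0.1145]
tool_rot: [3.138, 0.0, 0.011]
contact_force: [-0.2, -11.4, 3.7]
opening: 0.0135
grip_force: 35.0
```

```bash
python3 d.py; python3 - <<'E'
from cell import *
from h import *
c=read_camera("scene");
m=rng(c,(3,120,100),(20,255,255),(335,205,372,255));P,u=cloud(c,m);print(P.mean(0),m.sum(), np.percentile(P[:,1],[5,50,95]))
E
```

```text
t 4.25 tcp [0.5424 0.1468 0.1145] rot [3.1381e+00 2.0000e-04 1.0800e-02] F [ -0.22 -11.39   3.68] T [-1.83  0.03  0.03] open 0.0135 grip 35.0
[0.54328941 0.22125715 0.08486607] 52 [0.21656015 0.22145653 0.22553092]
```

>>> arm_command:
  fingers: [1, 1, 1, 1, 1, 1, 1, 1]
  travel:
    - [0, -0.0015, -0.0001]
    - [0, -0.0015, -0.0001]
    - [0, 0.02, -0.0001]
    - [0, 0.042, -0.0001]
    - [0, 0.064, -0.0001]
    - [0, 0.076, -0.0001]
    - [0, 0.08, -0.0001]
    - [0, 0.082, -0.0001]
  dr:
    - [0, 0, 0]
    - [0, 0, 0]
    - [0, 0, 0]
    - [0, 0, 0]
    - [0, 0, 0]
    - [0, 0, 0]
    - [0, 0, 0]
    - [0, 0, 0]

```text
time: 4.97
tool_pos: [0.5431, 0.0677, 0.1145]
tool_rot: [-3.14, 0.0, 0.01]
contact_force: [0.4, 6.2, 0.8]
opening: 0.0136
grip_force: 35.0
```

>>> arm_command:
  fingers: [1, 1, 1]
  travel:
    - [0, 0.002, 0]
    - [0, 0.004, 0]
    - [0, 0.004, 0]
  dr:
    - [0, 0, 0]
    - [0, 0, 0]
    - [0, 0, 0]

```text
time: 5.22
tool_pos: [0.5431, 0.0646, 0.1144]
tool_rot: [-3.14, 0.0, 0.011]
contact_force: [-0.0, 4.2, 0.4]
opening: 0.0133
grip_force: 35.0
```

```bash
python3 d.py; python3 - <<'E'
from cell import *
from h import *
c=read_camera("scene");
m=rng(c,(3,120,100),(20,255,255),(245,175,280,205));P,u=cloud(c,m);print(P.mean(0),m.sum())
m=rng(c,(85,60,120),(105,255,255),(270,150,350,240));P,u=cloud(c,m);P=P[P[:,2]>.136];print(P.mean(0),P[:,2].max())
cv2.imwrite("pics/s3.png",cv2.resize(c["color"][160:290,220:400],None,fx=4,fy=4))
E
```

```text
t 5.22 tcp [0.5431 0.0646 0.1144] rot [-3.1402e+00  1.0000e-04  1.1200e-02] F [-0.04  4.19  0.41] T [0.7  0.03 0.03] open 0.0133 grip 35.0
[ 0.5322911  -0.02108052  0.07471208] 7
[0.5748506  0.06470237 0.13911708] 0.18793687210825827
```

View pics/s3.png

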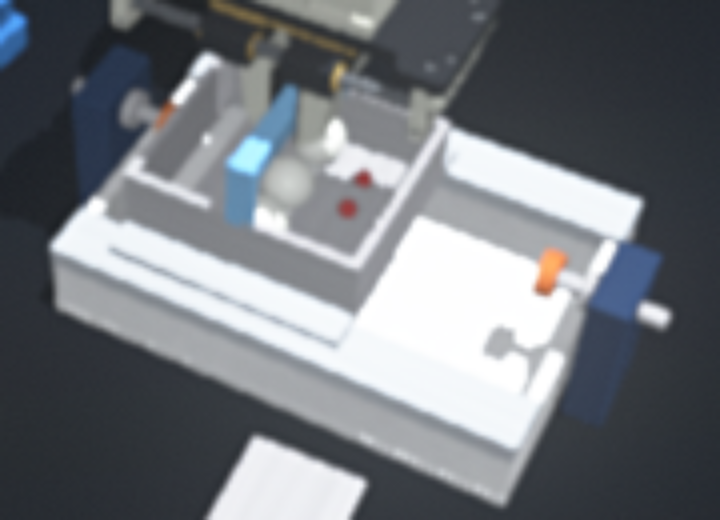

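Two beads are still on the left land, at (362,178) and (347,208). The right pad is just being met, so I'll press more firmly.

>>> arm_command:
  fingers: [1, 1, 1]
  travel:
    - [0, 0.002, 0]
    - [0, 0.0035, 0]
    - [0, 0.0035, 0]
  dr:
    - [0, 0, 0]
    - [0, 0, 0]
    - [0, 0, 0]

```text
time: 5.52
tool_pos: [0.5431, 0.0622, 0.1146]
tool_rot: [-3.139, -0.0, 0.011]
contact_force: [0.3, 10.2, 1.1]
opening: 0.0136
grip_force: 35.0
```

>>> arm_command:
  fingers: [1, 1, 1, 1, 1, 1, 1, 1]
  travel:
    - [0, 0.001, 0]
    - [0, 0.001, 0]
    - [0, -0.03, 0]
    - [0, -0.06, 0]
    - [0, -0.081, 0]
    - [0, -0.086, 0]
    - [0, -0.09, 0]
    - [0, -0.09, 0]
  dr:
    - [0, 0, 0]
    - [0, 0, 0]
    - [0, 0, 0]
    - [0, 0, 0]
    - [0, 0, 0]
    - [0, 0, 0]
    - [0, 0, 0]
    - [0, 0, 0]

```text
time: 6.18
tool_pos: [0.5424, 0.1482, 0.1146]
tool_rot: [3.138, -0.0, 0.013]
contact_force: [0.4, -8.1, 0.4]
opening: 0.014
grip_force: 35.0
```

```bash
cat > beads.py <<'E'
from d import *
from h import *
s=st();out=[]
for n in("scene","top"):
    c=read_camera(n);b=(220,150,400,290) if n=="scene" else (190,180,320,270)
    H=hsv(c);m=(((H[...,0]<6)|(H[...,0]>172))&(H[...,1]>110)&(H[...,2]>50)).astype(np.uint8)
    k=np.zeros_like(m);k[b[1]:b[3],b[0]:b[2]]=1;m*=k
    N,l,S,C=cv2.connectedComponentsWithStats(m)
    for i in range(1,N):
        if S[i,4]<4: continue
        P,_=cloud(c,l==i)
        p=P.mean(0) if len(P) else np.zeros(3)
        print(n,C[i].round(),S[i,4],p.round(3),"rel_y",(p[1]-s["tool_pos"][1]).round(3),"IN SIEVE" if p[2]>.045 else "tray")
E
python3 beads.py
```

```text
t 6.18 tcp [0.5424 0.1482 0.1146] rot [ 3.1376e+00 -2.0000e-04  1.2700e-02] F [ 0.4  -8.13  0.42] T [-1.1  -0.08 -0.  ] open 0.014 grip 35.0
scene [332. 222.] 9 [0.541 0.162 0.067] rel_y 0.014 IN SIEVE
top [269. 239.] 11 [0.505 0.066 0.017] rel_y -0.083 tray
```

>>> arm_command:
  fingers: [1, 1, 1, 1, 1, 1, 1, 1]
  travel:
    - [0, -0.001, 0]
    - [0, 0.03, 0]
    - [0, 0.06, 0]
    - [0, 0.08, 0]
    - [0, 0.085, 0]
    - [0, 0.089, 0]
    - [0, 0.0905, 0]
    - [0, 0.0905, 0]
  dr:
    - [0, 0, 0]
    - [0, 0, 0]
    - [0, 0, 0]
    - [0, 0, 0]
    - [0, 0, 0]
    - [0, 0, 0]
    - [0, 0, 0]
    - [0, 0, 0]

```text
time: 6.95
tool_pos: [0.5433, 0.0615, 0.1147]
tool_rot: [-3.138, -0.001, 0.01]
contact_force: [-0.0, 10.3, 1.7]
opening: 0.014
grip_force: 35.0
```

```bash
python3 beads.py
```

```text
t 6.95 tcp [0.5433 0.0615 0.1147] rot [-3.1382e+00 -6.0000e-04  1.0300e-02] F [-0.02 10.26  1.7 ] T [ 1.62 -0.05  0.04] open 0.014 grip 35.0
scene [301. 207.] 9 [0.535 0.084 0.067] rel_y 0.022 IN SIEVE
scene [330. 227.] 5 [0.516 0.151 0.016] rel_y 0.089 tray
top [236. 236.] 6 [0.513 0.15  0.015] rel_y 0.088 tray
```

>>> arm_command:
  fingers: [1, 1, 1, 1, 1, 1, 1]
  travel:
    - [0, -0.035, 0]
    - [0, -0.07, 0]
    - [0, -0.082, 0]
    - [0, -0.087, 0]
    - [0, -0.09, 0]
    - [0, -0.091, 0]
    - [0, -0.091, 0]
  dr:
    - [0, 0, 0]
    - [0, 0, 0]
    - [0, 0, 0]
    - [0, 0, 0]
    - [0, 0, 0]
    - [0, 0, 0]
    - [0, 0, 0]

```text
time: 7.63
tool_pos: [0.5422, 0.1477, 0.1146]
tool_rot: [3.137, 0.001, 0.012]
contact_force: [-1.4, -9.9, 2.9]
opening: 0.0134
grip_force: 35.0
```

```bash
python3 beads.py
```

```text
t 7.63 tcp [0.5422 0.1477 0.1146] rot [3.1372e+00 5.0000e-04 1.1900e-02] F [-1.39 -9.9   2.87] T [-1.49  0.11  0.06] open 0.0134 grip 35.0
top [269. 239.] 11 [0.505 0.066 0.015] rel_y -0.082 tray
```

>>> arm_command:
  fingers: [1, 1, 1, 1, 1, 1, 1]
  travel:
    - [0, 0.035, 0]
    - [0, 0.07, 0]
    - [0, 0.081, 0]
    - [0, 0.086, 0]
    - [0, 0.09, 0]
    - [0, 0.091, 0]
    - [0, 0.091, 0]
  dr:
    - [0, 0, 0]
    - [0, 0, 0]
    - [0, 0, 0]
    - [0, 0, 0]
    - [0, 0, 0]
    - [0, 0, 0]
    - [0, 0, 0]

```text
time: 8.32
tool_pos: [0.5433, 0.0615, 0.1146]
tool_rot: [-3.139, -0.0, 0.01]
contact_force: [-0.1, 8.5, 2.0]
opening: 0.0137
grip_force: 35.0
```

```bash
python3 beads.py
```

```text
t 8.32 tcp [0.5433 0.0615 0.1146] rot [-3.1385e+00 -4.0000e-04  1.0400e-02] F [-0.09  8.5   1.98] T [ 1.34 -0.06 -0.04] open 0.0137 grip 35.0
scene [330. 227.] 5 [0.515 0.15  0.014] rel_y 0.089 tray
scene [337. 238.] 6 [0.535 0.178 0.014] rel_y 0.117 tray
top [236. 236.] 7 [0.508 0.143 0.08 ] rel_y 0.082 IN SIEVE
```

>>> arm_command:
  fingers: [1, 1, 1, 1, 1, 1, 1]
  travel:
    - [0, -0.035, 0]
    - [0, -0.07, 0]
    - [0, -0.082, 0]
    - [0, -0.087, 0]
    - [0, -0.09, 0]
    - [0, -0.091, 0]
    - [0, -0.091, 0]
  dr:
    - [0, 0, 0]
    - [0, 0, 0]
    - [0, 0, 0]
    - [0, 0, 0]
    - [0, 0, 0]
    - [0, 0, 0]
    - [0, 0, 0]

```text
time: 9.0
tool_pos: [0.5422, 0.1478, 0.1146]
tool_rot: [3.137, 0.001, 0.012]
contact_force: [-0.8, -10.3, 3.6]
opening: 0.0139
grip_force: 35.0
```

>>> arm_command:
  fingers: [1, 1, 1, 1, 1, 1, 1]
  travel:
    - [0, 0.035, 0]
    - [0, 0.07, 0]
    - [0, 0.081, 0]
    - [0, 0.086, 0]
    - [0, 0.09, 0]
    - [0, 0.091, 0]
    - [0, 0.091, 0]
  dr:
    - [0, 0, 0]
    - [0, 0, 0]
    - [0, 0, 0]
    - [0, 0, 0]
    - [0, 0, 0]
    - [0, 0, 0]
    - [0, 0, 0]

```text
time: 9.58
tool_pos: [0.5432, 0.0616, 0.1146]
tool_rot: [-3.139, -0.0, 0.011]
contact_force: [1.5, 8.4, 1.9]
opening: 0.0135
grip_force: 35.0
```

>>> arm_command:
  fingers: [1, 1, 1, 1, 1, 1, 1]
  travel:
    - [0, -0.035, 0]
    - [0, -0.07, 0]
    - [0, -0.082, 0]
    - [0, -0.087, 0]
    - [0, -0.09, 0]
    - [0, -0.091, 0]
    - [0, -0.091, 0]
  dr:
    - [0, 0, 0]
    - [0, 0, 0]
    - [0, 0, 0]
    - [0, 0, 0]
    - [0, 0, 0]
    - [0, 0, 0]
    - [0, 0, 0]

```text
time: 10.17
tool_pos: [0.5422, 0.1479, 0.1146]
tool_rot: [3.137, 0.001, 0.012]
contact_force: [-0.1, -10.3, 3.7]
opening: 0.0134
grip_force: 35.0
```

```bash
python3 beads.py;python3 - <<'E'
from cell import *
from h import *
a=read_camera("scene");b=read_camera("top")
o=np.zeros((360,800,3),np.uint8)
o[:288,:400]=cv2.resize(a["color"][160:290,220:400],(400,288));o[:225,400:]=cv2.resize(b["color"][180:270,175:335],(400,225))
cv2.imwrite("pics/s4.png",o)
E
```

```text
t 10.17 tcp [0.5422 0.1479 0.1146] rot [3.1372e+00 5.0000e-04 1.2000e-02] F [ -0.13 -10.32   3.67] T [-1.58  0.05  0.05] open 0.0134 grip 35.0
top [269. 239.] 11 [0.505 0.066 0.014] rel_y -0.082 tray
```

View pics/s4.png

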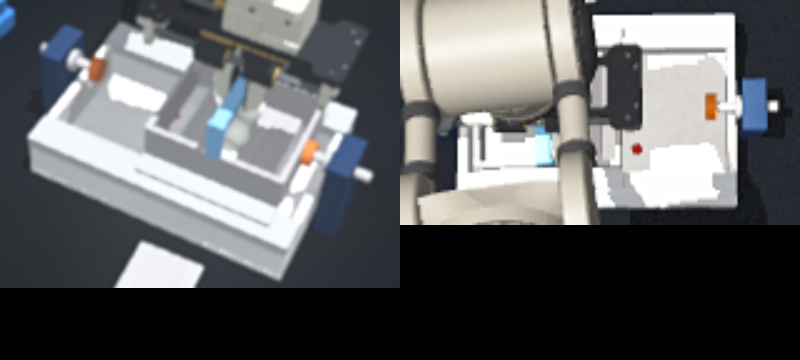

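At scene (300,216) there may be a faint reddish spot inside the sieve's right part. I'll check its colour before going on.

```bash
python3 - <<'E'
from cell import *
from h import *
c=read_camera("scene")
I=c["color"].astype(int);r=I[...,2]-np.maximum(I[...,1],I[...,0])
v,u=np.nonzero(r[150:290,220:400]>14);v+=150;u+=220
m=np.zeros(r.shape,bool);m[v,u]=1
P,uv=cloud(c,m)
for p,q in zip(P,uv):
    if p[2]<.1 and c["color"][q[1],q[0]][1]<110: print(q,p.round(3),I[q[1],q[0]])
E
```

```text
[261 185] [ 0.46  -0.065 -0.003] [62 64 80]
[261 186] [ 0.462 -0.064 -0.004] [ 59  74 111]
[262 186] [ 0.537 -0.016  0.086] [ 73  97 152]
[261 187] [ 0.545 -0.013  0.092] [ 76  98 149]
[262 187] [ 0.542 -0.012  0.09 ] [ 57  95 165]
[263 187] [ 0.539 -0.012  0.087] [ 56  95 168]
[264 187] [ 0.541 -0.008  0.09 ] [ 57  92 163]
[265 187] [ 0.538 -0.007  0.089] [ 63  94 156]
[266 187] [ 0.535 -0.006  0.087] [ 66  91 145]
[267 187] [ 0.531 -0.006  0.083] [ 86 101 140]
[262 188] [ 0.542 -0.012  0.087] [ 63 104 180]
[263 188] [ 0.544 -0.009  0.09 ] [ 64 104 179]
[264 188] [ 0.541 -0.008  0.088] [ 61  99 170]
[265 188] [ 0.54  -0.006  0.087] [ 56  89 153]
[266 188] [ 0.535 -0.006  0.084] [ 53  84 142]
[267 188] [ 0.531 -0.006  0.08 ] [ 71  93 140]
[262 189] [ 0.546 -0.01   0.087] [ 63 106 184]
[263 189] [ 0.547 -0.007  0.09 ] [ 67 107 183]
[264 189] [ 0.543 -0.007  0.087] [ 65 100 168]
[265 189] [ 0.539 -0.007  0.083] [ 60  90 149]
[266 189] [ 0.539 -0.004  0.084] [ 55  83 140]
[267 189] [ 0.532 -0.005  0.077] [ 75  94 140]
[262 190] [ 0.548 -0.009  0.086] [ 66 108 187]
[263 190] [ 0.547 -0.0
[... 1101 characters left out ...]
140]
[261 194] [ 0.554 -0.009  0.079] [ 56  93 164]
[262 194] [ 0.553 -0.006  0.08 ] [ 60  96 164]
[263 194] [ 0.55  -0.006  0.077] [ 58  89 148]
[264 194] [ 0.546 -0.005  0.073] [ 57  85 140]
[265 194] [ 0.541 -0.006  0.069] [ 66  90 140]
[261 195] [ 0.553 -0.009  0.076] [ 74  99 155]
[262 195] [ 0.556 -0.005  0.08 ] [ 67  95 154]
[263 195] [ 0.55  -0.005  0.075] [ 61  89 146]
[264 195] [ 0.545 -0.006  0.069] [ 63  87 140]
[265 195] [ 0.54  -0.006  0.065] [ 87 103 142]
[263 196] [ 0.549 -0.006  0.07 ] [ 84 103 143]
[264 196] [ 0.546 -0.005  0.067] [ 88 105 142]
[299 212] [0.541 0.083 0.056] [112 108 133]
[357 233] [0.553 0.223 0.079] [ 76 109 181]
[358 233] [0.552 0.225 0.08 ] [ 59 101 186]
```

>>> arm_command:
  fingers: [1, 1, 1, 1, 1, 1, 1]
  travel:
    - [0, 0.035, 0]
    - [0, 0.07, 0]
    - [0, 0.081, 0]
    - [0, 0.086, 0]
    - [0, 0.09, 0]
    - [0, 0.091, 0]
    - [0, 0.091, 0]
  dr:
    - [0, 0, 0]
    - [0, 0, 0]
    - [0, 0, 0]
    - [0, 0, 0]
    - [0, 0, 0]
    - [0, 0, 0]
    - [0, 0, 0]

```text
time: 11.0
tool_pos: [0.5433, 0.0616, 0.1146]
tool_rot: [-3.139, -0.0, 0.011]
contact_force: [0.9, 8.6, 1.6]
opening: 0.0137
grip_force: 35.0
```

```bash
cat > red.py <<'E'
from d import *
from h import *
s=st();o=np.zeros((578,800,3),np.uint8)
for n,z0 in(("scene",0),("top",1)):
    c=read_camera(n);b=(220,150,400,290) if not z0 else (190,180,320,270)
    I=c["color"].astype(int);r=I[...,2]-np.maximum(I[...,1],I[...,0]);H=hsv(c)
    m=((r>12)&((H[...,0]<5)|(H[...,0]>165))).astype(np.uint8);k=np.zeros_like(m);k[b[1]:b[3],b[0]:b[2]]=1
    N,l,S,C=cv2.connectedComponentsWithStats(m*k)
    for i in range(1,N):
        P,_=cloud(c,l==i);p=np.median(P,0) if len(P) else np.zeros(3)
        q=plane(c,[C[i]],.0115)[0]
        print(n,C[i].round(),S[i,4],p.round(3),"rel",(p-s["tool_pos"])[:2].round(3),"tray-plane",q.round(3))
    if z0==0: cv2.imwrite("pics/"+sys.argv[1]+".png",cv2.resize(c["color"][160:290,220:400],None,fx=4.4,fy=4.4,interpolation=cv2.INTER_CUBIC))
E
python3 red.py s5
```

```text
t 11.0 tcp [0.5433 0.0616 0.1146] rot [-3.1385e+00 -3.0000e-04  1.0600e-02] F [0.93 8.58 1.64] T [ 1.33 -0.06 -0.06] open 0.0137 grip 35.0
scene [260. 184.] 1 [ 0.458 -0.069 -0.002] rel [-0.085 -0.13 ] tray-plane [ 0.47  -0.062  0.011]
scene [262. 184.] 1 [ 0.456 -0.064 -0.001] rel [-0.087 -0.126] tray-plane [ 0.467 -0.057  0.011]
scene [257. 191.] 1 [ 0.547 -0.023  0.075] rel [ 0.003 -0.085] tray-plane [ 0.495 -0.056  0.011]
scene [259. 191.] 1 [ 0.563 -0.008  0.098] rel [ 0.02  -0.069] tray-plane [ 0.492 -0.052  0.011]
scene [329. 227.] 15 [0.515 0.15  0.014] rel [-0.028  0.089] tray-plane [0.513 0.15  0.011]
scene [359. 230.] 1 [0.543 0.224 0.079] rel [-0.     0.162] tray-plane [0.487 0.212 0.011]
scene [337. 238.] 14 [0.533 0.178 0.014] rel [-0.01   0.116] tray-plane [0.532 0.177 0.011]
top [202. 225.] 1 [0.539 0.234 0.04 ] rel [-0.005  0.173] tray-plane [0.542 0.239 0.012]
top [236. 236.] 10 [0.512 0.149 0.017] rel [-0.032  0.088] tray-plane [0.513 0.151 0.012]
```

View pics/s5.png

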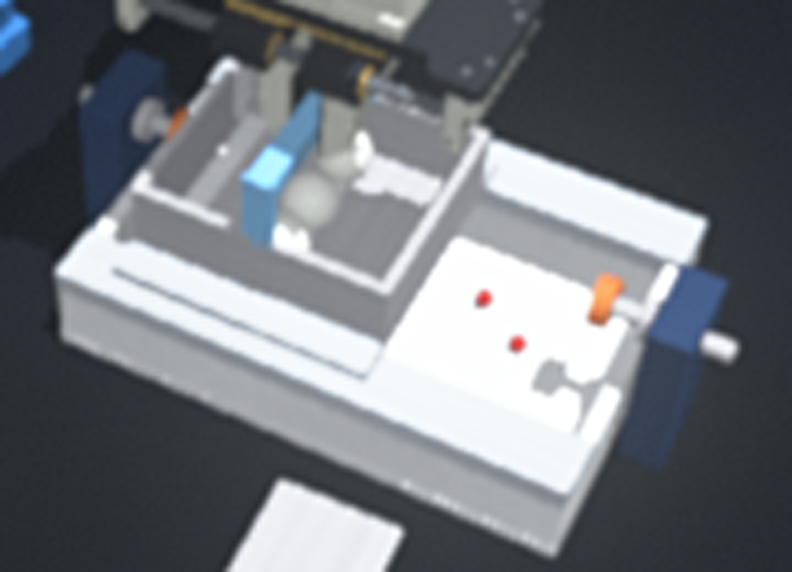

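Both lands look clear as far as they show, and two beads are in the tray at (483,299) and (517,344). I'll map numerically which floor areas are actually visible.

```bash
cat > vis.py <<'E'
from d import *
from h import *
s=st();X,Y=s["tool_pos"][:2];C=[]
for n in("scene","top"): C.append(read_camera(n))
def proj(c,P):
    q=P@c["R"].T+c["t"];n=q[:,:2]/q[:,2:];n=n*(1+c["k1"]*(n**2).sum(1,keepdims=True))
    return (n*[c["fx"],c["fy"]]+[c["cx"],c["cy"]]).round().astype(int),q[:,2]
def show(xs,ys,z,name):
    print(name,"rows x desc",xs[0],"..",xs[-1],"cols y desc")
    for x in xs:
        L=""
        for y in ys:
            ch="."   # . hidden, o visible empty, R red
            for c in C:
                p,d=proj(c,np.array([[x,y,z+.004]]));u,v=p[0];zz=c["z_map"][v,u]
                if zz and zz>d[0]-.009:
                    b,g,r=c["color"][v,u].astype(int)
                    ch="R" if (r-max(b,g)>18 and abs(g-b)<25) else ("o" if ch!="R" else ch)
            L+=ch
        print(L)
show(X+np.arange(.05,-.051,-.0055),Y+np.arange(.062,-.063,-.004),.0625,"SIEVE")
show(.542+np.arange(.06,-.061,-.006),.104+np.arange(.128,-.129,-.005),.0085,"TRAY")
E
python3 vis.py
```

```text
t 11.1 tcp [0.5432 0.0617 0.1145] rot [-3.139e+00 -2.000e-04  1.120e-02] F [0.21 8.38 1.25] T [ 1.19 -0.06 -0.05] open 0.014 grip 35.0
SIEVE rows x desc 0.5932185239631704 .. 0.49421852396317045 cols y desc
................................
................................
..........................o.....
..........................o.....
...oooooooooo.........oooooooooo
...ooooooooooo.........ooooooooo
..oooooooooooo..........oooooooo
..oooooooooooooo...o.....ooooooo
..ooooooooooo.o..........ooooooo
..ooooooooooo.............oooooo
..ooooooooooo.............oooooo
..oooooooooooo............oooooo
..ooooooooooooo....oo.....oooooo
ooooooooooooooooooooo....ooooooo
oooooooooooooooo..oooooooooooooo
oooooooooooooo.....ooooooooooooo
ooooooooooooo......ooooooo..oooo
ooooooooooooo....o.oooooo.....oo
oooooooooooooo...oooooooo.....oo
TRAY rows x desc 0.6020000000000001 .. 0.4820000000000001 cols y desc
ooooooooo...........................................
ooooooooo...........................................
ooooooooo...........................................
oooooooooo...........................
[... 216 characters left out ...]
...........
.oooooooooooooooooooooo.............................
.oooooooooooooooooooooo.............................
.oooooooooooooooooooooo.............................
.oooooooooRRooooooooooo.............................
ooooooooooo.ooooooooooo..........................ooo
oooooooooooooooooooooooo.........................ooo
ooooooooooooooooRRoooooo.........................ooo
ooooooooooooooooRRoooooo.........................ooo
oooooooooooooooooooooooo.........................ooo
oooooooooooooooooooooooo.........................ooo
ooooooooooooooooooooooo..........................ooo
ooooooooooooooooooooooo....o.....................ooo
oooooooRooooooooooooooo..............o...........ooo
```

>>> arm_command:
  fingers: [1, 1, 1, 1, 1, 1, 1]
  travel:
    - [0, -0.038, 0]
    - [0, -0.075, 0]
    - [0, -0.083, 0]
    - [0, -0.087, 0]
    - [0, -0.09, 0]
    - [0, -0.091, 0]
    - [0, -0.091, 0]
  dr:
    - [0, 0, 0]
    - [0, 0, 0]
    - [0, 0, 0]
    - [0, 0, 0]
    - [0, 0, 0]
    - [0, 0, 0]
    - [0, 0, 0]

```text
time: 11.78
tool_pos: [0.5423, 0.148, 0.1147]
tool_rot: [3.137, 0.0, 0.012]
contact_force: [0.6, -11.7, 3.1]
opening: 0.0137
grip_force: 35.0
```

```bash
python3 vis.py
```

```text
t 11.78 tcp [0.5423 0.148  0.1147] rot [3.1371e+00 3.0000e-04 1.1900e-02] F [  0.57 -11.67   3.08] T [-1.57  0.04  0.04] open 0.0137 grip 35.0
SIEVE rows x desc 0.5922809842154351 .. 0.4932809842154351 cols y desc
................................
................................
...........................ooo..
...........................ooo..
.oooooooooooo........ooooooooooo
.oooooooooooo.........oooooooooo
.ooooooooooooo........oooooooooo
.ooooooooooooo.o.......ooooooooo
.ooooooooooooo.........ooooooooR
.oooooooooooo..........ooooooooo
.oooooooooooo...........oooooooo
.ooooooooooooo.........ooooooooo
.oooooooooooooo........ooooooooo
o.ooooooooooooooooo.....oooooooo
oooooooooooooooo.oo.....oooooooo
oooooooooooooo..........oooooooo
ooooooooooooo............ooooooo
ooooooooooooo..............ooooo
oooooooooooooo..oo.........ooooo
TRAY rows x desc 0.6020000000000001 .. 0.4820000000000001 cols y desc
...................................o.ooooooooooooooo
...................................ooooooooooooooooo
...................................ooooooooooooooooo
...........................o..
[... 223 characters left out ...]
ooooooooooo
.oooo......................o.......ooooooooooooooooo
.oooo..............................ooooooooooooooooo
.oooo..............................ooooooooooooooooo
.oooo..............................ooooooooooooooooo
.oooo...o.....................ooo..ooooooooooooooooo
.oooo...o..................oo.oooooooooooooooooooooo
..oooo..o..................oo.oooooooooooooooooooooo
..oooo..o..................oo..ooRoo.ooooooooooooooo
..oooo..o..................oo..ooRRooooooooooooooooo
..oooo..o..................oo..ooRoooooooooooooooooo
...ooo..o......................ooooooooooooooooooooo
........o......................ooooooooooooooooooooo
oo......o......................ooooooooooooooooooooo
```

>>> arm_command:
  fingers: [1, 1, 1, 1, 1, 1, 1]
  travel:
    - [0, 0.038, 0]
    - [0, 0.075, 0]
    - [0, 0.082, 0]
    - [0, 0.086, 0]
    - [0, 0.09, 0]
    - [0, 0.091, 0]
    - [0, 0.091, 0]
  dr:
    - [0, 0, 0]
    - [0, 0, 0]
    - [0, 0, 0]
    - [0, 0, 0]
    - [0, 0, 0]
    - [0, 0, 0]
    - [0, 0, 0]

```text
time: 12.47
tool_pos: [0.5433, 0.0619, 0.1146]
tool_rot: [-3.138, -0.0, 0.011]
contact_force: [0.7, 9.1, 1.3]
opening: 0.0135
grip_force: 35.0
```

>>> arm_command:
  fingers: [1, 1, 1, 1, 1, 1]
  travel:
    - [0, -0.012, 0]
    - [0, -0.024, 0]
    - [0, -0.036, 0]
    - [0, -0.044, 0]
    - [0, -0.046, 0]
    - [0, -0.046, 0]
  dr:
    - [0, 0, 0]
    - [0, 0, 0]
    - [0, 0, 0]
    - [0, 0, 0]
    - [0, 0, 0]
    - [0, 0, 0]

```text
time: 12.97
tool_pos: [0.5426, 0.1066, 0.1145]
tool_rot: [-3.141, 0.0, 0.012]
contact_force: [-0.2, 1.2, 2.1]
opening: 0.0136
grip_force: 35.0
```

```bash
python3 vis.py
```

```text
t 12.97 tcp [0.5426 0.1066 0.1145] rot [-3.1414  0.      0.0121] F [-0.24  1.2   2.11] T [ 0.27 -0.01 -0.02] open 0.0136 grip 35.0
SIEVE rows x desc 0.5926022643926483 .. 0.4936022643926483 cols y desc
................................
................................
................................
................................
..ooooooooooo.........oooooooooo
..ooooooooooo..........ooooooooo
..Roooooooooooo........ooooooooo
..Roooooooooooo...o.....oooooooo
..ooooooooooooo.........oooooooo
..oooooooooooo...........ooooooo
..ooooooooooo...........ooo.oooo
..oooooooooooo...........ooooooo
..ooooooooooooo.........oooooooo
ooooooooooooooooooo.....oooooooo
oooooooooooooo....oooo..oooooooo
ooooooooooooo......ooo...ooooooo
oooooooooooooo.....ooo....oooooo
ooooooooooooo.....ooo.......oooo
oooooooooooooo..ooooo........ooo
TRAY rows x desc 0.6020000000000001 .. 0.4820000000000001 cols y desc
.............................................ooooooo
.............................................ooooooo
.............................................ooooooo
..........................................
[... 211 characters left out ...]
....ooooooo
.oooooooooooo.......................o........ooooooo
.oooooooooooo................................ooooooo
.ooooooooooooo...............................ooooooo
.oooooooooRRo................................oooo.oo
.ooooooooooRo..........................ooo...ooooooo
.ooooooooooooo...o..................oo.ooo.ooooooooo
..oooooooooooo...R..................oo.ooooooooooooo
..oooooooooooo...R..................oo.ooooooooooooo
..oooooooooooo...o..................oo.ooooooooooooo
..oooooooooooo...o...................o.ooooooooooooo
...ooooooooooo...o.....................ooooooooooooo
.....ooooooooo...o.....................ooooooooooooo
.....ooRoooooo...o.........o...........ooooooooooooo
```

>>> arm_command:
  fingers: [1, 1, 1, 1, 1, 1, 1, 1]
  travel:
    - [0, 0, -0.003]
    - [0, 0, -0.01]
    - [0, 0, -0.02]
    - [0, 0, -0.032]
    - [0, 0, -0.045]
    - [0, 0, -0.056]
    - [0, 0, -0.06]
    - [0, 0, -0.06]
  dr:
    - [0, 0, 0]
    - [0, 0, 0]
    - [0, 0, 0]
    - [0, 0, 0]
    - [0, 0, 0]
    - [0, 0, 0]
    - [0, 0, 0]
    - [0, 0, 0]
  squeeze: 45

```text
time: 13.73
tool_pos: [0.5432, 0.1051, 0.1757]
tool_rot: [3.141, -0.002, 0.011]
contact_force: [-0.2, 0.1, -7.0]
opening: 0.0137
grip_force: 45.0
```

```bash
python3 vis.py; python3 red.py s6
```

```text
t 13.73 tcp [0.5432 0.1051 0.1757] rot [ 3.1415e+00 -2.0000e-03  1.0600e-02] F [-0.19  0.1  -6.97] T [-0.03  0.04 -0.  ] open 0.0137 grip 45.0
SIEVE rows x desc 0.593178413123899 .. 0.494178413123899 cols y desc
oooooooooooooooooooooooooooooooo
oo.oo.ooo.oo.oo..oo.oo.oooooo.o.
o...............................
oo............................o.
oo...........................oo.
oo...........................oo.
RR...........................oo.
RR...........................oo.
oo..............................
oo..............................
oo..............................
oo..............................
Ro...........................oo.
oo...........................ooo
oo....o......................ooo
oo....o......................ooo
oo....o......................ooo
oo.............oo............ooo
oo....o.........................
TRAY rows x desc 0.6020000000000001 .. 0.4820000000000001 cols y desc
.............................................oooooo.
.............................................ooooooo
.............................................ooooooo
................................
[... 1005 characters left out ...]
-0.01 -7.21] T [ 0.03  0.02 -0.01] open 0.0135 grip 45.0
scene [267. 190.] 1 [0.603 0.036 0.159] rel [ 0.061 -0.069] tray-plane [ 0.479 -0.036  0.011]
scene [267. 192.] 1 [0.602 0.035 0.152] rel [ 0.059 -0.07 ] tray-plane [ 0.485 -0.032  0.011]
scene [330. 227.] 11 [0.517 0.153 0.015] rel [-0.026  0.048] tray-plane [0.512 0.151 0.011]
scene [360. 227.] 1 [0.532 0.222 0.076] rel [-0.011  0.117] tray-plane [0.478 0.211 0.011]
scene [359. 230.] 1 [0.541 0.224 0.077] rel [-0.001  0.118] tray-plane [0.487 0.212 0.011]
scene [337. 238.] 14 [0.534 0.178 0.014] rel [-0.009  0.073] tray-plane [0.532 0.177 0.011]
top [225. 228.] 14 [0.529 0.177 0.018] rel [-0.013  0.072] tray-plane [0.533 0.18  0.012]
```

View pics/s6.png

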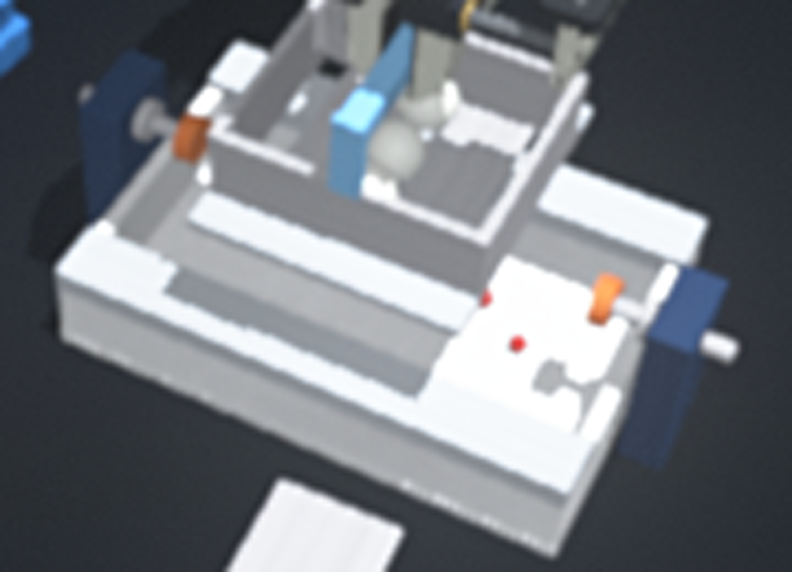

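Two beads show in the tray at (485,299) and (517,344); a third was seen earlier at x=0.505, y=0.066. The near-rail strip is hidden, so I'll lift further, staying over the tray, to count.

>>> arm_command:
  fingers: [1, 1, 1, 1, 1, 1, 1, 1]
  travel:
    - [0, 0, -0.005]
    - [0, 0, -0.02]
    - [0, 0, -0.04]
    - [0, 0, -0.06]
    - [0, 0, -0.08]
    - [0, 0, -0.095]
    - [0, 0, -0.1]
    - [0, 0, -0.1]
  dr:
    - [0, 0, 0]
    - [0, 0, 0]
    - [0, 0, 0]
    - [0, 0, 0]
    - [0, 0, 0]
    - [0, 0, 0]
    - [0, 0, 0]
    - [0, 0, 0]

```text
time: 14.6
tool_pos: [0.5432, 0.1054, 0.2757]
tool_rot: [-3.142, -0.003, 0.011]
contact_force: [-0.6, 0.5, -6.7]
opening: 0.0137
grip_force: 45.0
```

```bash
python3 vis.py|tail -22; python3 red.py s7
```

```text
TRAY rows x desc 0.6020000000000001 .. 0.4820000000000001 cols y desc
...................................oo.........oooooo
...................................oo.........oooooo
...................................oo.........oooooo
...................................oo.........oooooo
....................................o.........oooooo
.......oo.....oooo..ooooo..oooo..oooo..ooooooooooooo
.ooooooooooooooooooooooooooooooooooooooooooooooooooo
.ooooooo.ooooooooooooooooooooooooooooooooooooooooooo
.ooooooooooooooooooooooooooooooooooooooooooooooooooo
.ooooooooooooooooooooooooooooooooooooooooooooooooooo
.oooooooooooooooooooooooooooooooRooooooooooooooooooo
.oooooooooRRooooooooooooooooooooRRoooooooooooooooooo
oooooooooooRooooooooooooooooooooRRoooooooooooooooooo
ooooooooooooooooooooooo.oooooooooooooooooooooooooooo
ooooooooooooooooRRoooooooooooooooooooooooooooooooooo
ooooooooooooooooRRoooooooooooooooooooooooooooooooooo
ooooo.oooooooooooooooooooooooooooRRooooooooooooooooo
oooo...oooooooooooooooooooooooooooRooooooooooooooooo
oooooo.ooooooooooooooooooooooooooooooooooooooooooooo
oooooo.oooooooooooooooo
[... 244 characters left out ...]
07 0.065 0.014] rel [-0.035 -0.04 ] tray-plane [0.505 0.064 0.011]
scene [295. 221.] 19 [0.538 0.071 0.014] rel [-0.004 -0.034] tray-plane [0.535 0.071 0.011]
scene [329. 227.] 15 [0.516 0.15  0.014] rel [-0.026  0.045] tray-plane [0.513 0.15  0.011]
scene [360. 227.] 1 [0.531 0.222 0.075] rel [-0.011  0.117] tray-plane [0.478 0.211 0.011]
scene [359. 230.] 1 [0.544 0.224 0.08 ] rel [0.002 0.119] tray-plane [0.487 0.212 0.011]
scene [337. 238.] 14 [0.534 0.178 0.015] rel [-0.008  0.073] tray-plane [0.532 0.177 0.011]
top [207. 222.] 1 [0.512 0.171 0.355] rel [-0.03   0.066] tray-plane [0.549 0.226 0.012]
top [224. 228.] 3 [0.514 0.157 0.215] rel [-0.028  0.051] tray-plane [0.534 0.182 0.012]
```

Four beads are confirmed in the tray. The other two started near x=0.575, so they may be lying in the strip hidden by the near rail. I'll shift the sieve along −x, parallel to the slots, to give the top camera a view of it.

>>> arm_command:
  fingers: [1, 1, 1, 1, 1, 1, 1, 1]
  travel:
    - [-0.004, 0, 0]
    - [-0.014, 0, 0]
    - [-0.029, 0, 0]
    - [-0.046, 0, 0]
    - [-0.063, 0, 0]
    - [-0.08, 0, 0]
    - [-0.097, 0, 0]
    - [-0.112, 0, 0]
  dr:
    - [0, 0, 0]
    - [0, 0, 0]
    - [0, 0, 0]
    - [0, 0, 0]
    - [0, 0, 0]
    - [0, 0, 0]
    - [0, 0, 0]
    - [0, 0, 0]

```text
time: 15.47
tool_pos: [0.429, 0.1041, 0.2739]
tool_rot: [3.141, 0.001, 0.011]
contact_force: [-0.0, 0.9, -6.7]
opening: 0.0136
grip_force: 45.0
```

>>> arm_command:
  fingers: [1, 1, 1]
  travel:
    - [-0.01, 0, 0]
    - [-0.014, 0, 0]
    - [-0.014, 0, 0]
  dr:
    - [0, 0, 0]
    - [0, 0, 0]
    - [0, 0, 0]

```text
time: 15.72
tool_pos: [0.4161, 0.104, 0.2746]
tool_rot: [3.142, -0.0, 0.011]
contact_force: [0.3, 0.8, -6.1]
opening: 0.0137
grip_force: 45.0
```

```bash
python3 vis.py|tail -22; python3 red.py s8; python3 - <<'E'
from cell import *
from h import *
c=read_camera("scene");d=read_camera("top")
o=np.zeros((560,800,3),np.uint8);o[:,:400]=cv2.resize(c["color"][70:280,240:390],(400,560));o[:300,400:]=cv2.resize(d["color"][180:300,175:335],(400,300))
cv2.imwrite("pics/s9.png",o)
E
```

```text
TRAY rows x desc 0.6020000000000001 .. 0.4820000000000001 cols y desc
ooooooo.oooooooooooooooooooooooooooooooooooooooooooo
oooooooooooooooooooooooooooooooooooooooooooooooooooo
ooooooooooRRoooooooooooooooooooooooooooooooooooooooo
ooooooooooooooooooooooooooooooooRRoooooooooooooooooo
ooooooo.oooooooooooooooooooooooooooooooooooooooooooo
oooooooooooooooooooooooooooooooooooooooooooooooooooo
oooooooooooooooooooooooooooooooooooooooooooooooooooo
.ooooooooooooooooooooooooooooooooooooooooooooooooooo
.ooooooooooooooooooooooooooooooooooooooooooooooooooo
.ooooooooooooooooooooooooooooooooooooooooooooooooooo
.ooooooooooooooooooooooooooooooooooooooooooooooooooo
.oooooooooRRoooooooooooooooooooRRRoooooooooooooooooo
ooooooooooRRooooooooooooooooooooRRoooooooooooooooooo
oooooooooooooooooooooooooooooooooooooooooooooooooooo
ooooooooooooooooRRoooooooooooooooooooooooooooooooooo
ooooooooooooooooRRoooooooooooooooooooooooooooooooooo
oooooooooooooooooooooooooooooooooRR.oooooooooooooooo
oooooo.ooooooooooooooooooo.ooooooRRooooooooooooooooo
...o...ooooooooooooooooooooooooooooooooooooooooooooo
.......oooooooooooooooo
[... 704 characters left out ...]
. 227.] 1 [0.535 0.223 0.079] rel [0.117 0.119] tray-plane [0.478 0.211 0.011]
scene [359. 230.] 2 [0.542 0.223 0.079] rel [0.124 0.119] tray-plane [0.486 0.212 0.011]
scene [337. 238.] 16 [0.535 0.178 0.014] rel [0.118 0.074] tray-plane [0.532 0.177 0.011]
top [226. 207.] 10 [0.587 0.177 0.016] rel [0.17  0.073] tray-plane [0.588 0.178 0.012]
top [268. 209.] 12 [0.583 0.069 0.015] rel [ 0.166 -0.035] tray-plane [0.584 0.069 0.012]
top [226. 228.] 12 [0.533 0.178 0.014] rel [0.115 0.074] tray-plane [0.533 0.178 0.012]
top [267. 227.] 13 [0.536 0.072 0.014] rel [ 0.118 -0.032] tray-plane [0.536 0.072 0.012]
top [235. 235.] 5 [0.516 0.153 0.016] rel [0.098 0.049] tray-plane [0.516 0.153 0.012]
```

View pics/s9.png

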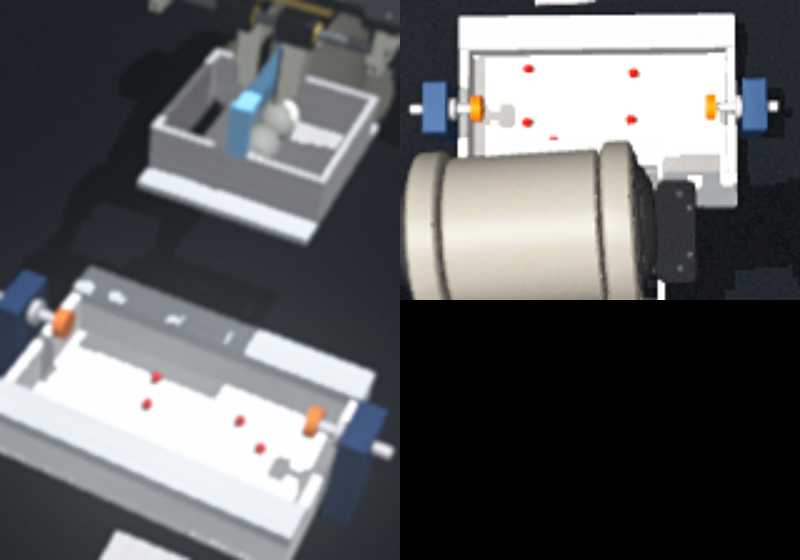

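All six red beads are in the tray: four in the left panel, plus two by the near rail at top-view crop (528,69) and (633,72). The white balls are still in the sieve at (270,130). I'll carry it to the cradle.

>>> arm_command:
  fingers: [1, 1, 1, 1, 1, 1, 1, 1]
  travel:
    - [0.002, 0.006, 0]
    - [0.006, 0.018, 0]
    - [0.013, 0.036, 0]
    - [0.02, 0.058, 0]
    - [0.028, 0.082, 0]
    - [0.036, 0.106, 0]
    - [0.044, 0.13, 0]
    - [0.053, 0.154, 0]
  dr:
    - [0, 0, 0]
    - [0, 0, 0]
    - [0, 0, 0]
    - [0, 0, 0]
    - [0, 0, 0]
    - [0, 0, 0]
    - [0, 0, 0]
    - [0, 0, 0]

```text
time: 16.68
tool_pos: [0.4718, -0.0512, 0.2744]
tool_rot: [3.141, 0.0, 0.011]
contact_force: [-0.0, 1.0, -6.5]
opening: 0.0138
grip_force: 45.0
```

>>> arm_command:
  fingers: [1, 1, 1, 1, 1, 1, 1, 1]
  travel:
    - [0.008, 0.024, 0]
    - [0.016, 0.048, 0]
    - [0.025, 0.073, 0]
    - [0.033, 0.098, 0]
    - [0.042, 0.123, 0]
    - [0.05, 0.148, 0]
    - [0.058, 0.17, 0]
    - [0.065, 0.19, 0]
  dr:
    - [0, 0, 0.5]
    - [0, 0, 1.5]
    - [0, 0, 2.5]
    - [0, 0, 3.5]
    - [0, 0, 4.5]
    - [0, 0, 5.5]
    - [0, 0, 6.5]
    - [0, 0, 7.4]

```text
time: 17.35
tool_pos: [0.5388, -0.2411, 0.2738]
tool_rot: [3.141, 0.001, -0.12]
contact_force: [-1.1, -0.4, -6.5]
opening: 0.0136
grip_force: 45.0
```

>>> arm_command:
  fingers: [1, 1, 1, 1]
  travel:
    - [0.006, 0.013, 0]
    - [0.01, 0.02, 0.004]
    - [0.011, 0.022, 0.014]
    - [0.011, 0.022, 0.024]
  dr:
    - [0, 0, 0]
    - [0, 0, 0]
    - [0, 0, 0]
    - [0, 0, 0]

```text
time: 17.68
tool_pos: [0.5467, -0.2622, 0.2491]
tool_rot: [-3.141, 0.001, -0.119]
contact_force: [-0.2, -0.2, -6.7]
opening: 0.0136
grip_force: 45.0
```

```bash
python3 d.py .5465 -.262 .13 -6.8; python3 - <<'E'
from cell import *
from h import *
c=read_camera("scene");np.savez("cr1.npz",**c)
m=rng(c,(85,60,120),(105,255,255),(120,40,280,230));n,l,S,C=cv2.connectedComponentsWithStats(m.astype(np.uint8))
for i in range(1,n):
    if S[i,4]>30:
        P,_=cloud(c,l==i);print(S[i],P.mean(0).round(3),np.percentile(P[:,2],[5,50,95]).round(3))
        Q=P[P[:,2]>np.percentile(P[:,2],95)-.008];r=cv2.minAreaRect((Q[:,:2]*1000).astype(np.float32));print(r)
E
```

```text
t 17.68 tcp [ 0.5467 -0.2622  0.2491] rot [-3.1412e+00  6.0000e-04 -1.1870e-01] F [-0.17 -0.25 -6.75] T [0.09 0.07 0.  ] open 0.0136 grip 45.0
travel [-1.000e-04 -1.000e-04  1.191e-01] dr [-0.02  0.03 -0.  ]
[177  85   6   8  34] [ 0.494 -0.25   0.241] [0.231 0.238 0.248]
((529.2901611328125, -214.70904541015625), (112.95650482177734, 9.664791107177734), 45.47462844848633)
[133  86  24  33 337] [ 0.587 -0.267  0.262] [0.233 0.267 0.275]
((578.4458618164062, -264.4770812988281), (18.257333755493164, 58.00309753417969), 82.21800231933594)
[187 174  26  22  78] [ 0.557 -0.186  0.023] [0.02  0.023 0.025]
((553.6202392578125, -185.56005859375), (9.674975395202637, 89.74714660644531), 82.25909423828125)
```

>>> arm_command:
  fingers: [1, 1, 1, 1, 1, 1, 1, 1]
  travel:
    - [0, 0, 0.008]
    - [0, 0, 0.024]
    - [0, 0, 0.045]
    - [0, 0, 0.068]
    - [0, 0, 0.09]
    - [0, 0, 0.11]
    - [0, 0, 0.122]
    - [0, 0, 0.128]
  dr:
    - [0, 0, 0]
    - [0, 0, 0]
    - [0, 0, 0]
    - [0, 0, 0]
    - [0, 0, 0]
    - [0, 0, 0]
    - [0, 0, 0]
    - [0, 0, 0]

```text
time: 18.4
tool_pos: [0.5457, -0.2602, 0.1202]
tool_rot: [-3.14, 0.003, -0.117]
contact_force: [-0.9, -0.1, -6.7]
opening: 0.0138
grip_force: 45.0
```

>>> arm_command:
  fingers: [1, 1, 1, 1]
  travel:
    - [0, 0, 0.002]
    - [0, 0, 0.002]
    - [0, 0, 0.002]
    - [0, 0, 0.002]
  dr:
    - [0, 0, 0]
    - [0, 0, 0]
    - [0, 0, 0]
    - [0, 0, 0]

```text
time: 18.73
tool_pos: [0.5475, -0.2621, 0.1218]
tool_rot: [3.141, -0.002, -0.118]
contact_force: [-0.3, -0.4, -6.6]
opening: 0.0136
grip_force: 45.0
```

```bash
python3 d.py .5465 -.262 .089 -6.8; python3 - <<'E'
from cell import *
from h import *
c=read_camera("scene");d=read_camera("top")
o=np.zeros((560,800,3),np.uint8);o[:,:448]=cv2.resize(c["color"][110:230,115:235],(448,560));o[:330,448:]=cv2.resize(d["color"][170:280,345:455],(352,330))
cv2.imwrite("pics/s10.png",o)
E
```

```text
t 18.73 tcp [ 0.5475 -0.2621  0.1218] rot [ 3.1405e+00 -2.2000e-03 -1.1800e-01] F [-0.26 -0.45 -6.58] T [ 0.01  0.06 -0.11] open 0.0136 grip 45.0
travel [-0.001  -0.      0.0328] dr [ 0.06 -0.12  0.04]
```

View pics/s10.png

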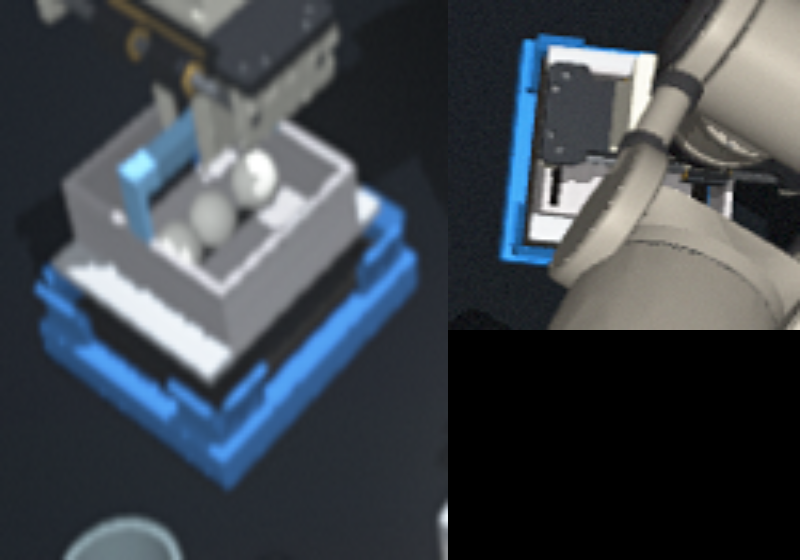

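The sieve is squarely over the cradle with three balls in it, at (178,243), (212,215) and (255,180). I'll lower it slowly.

>>> arm_command:
  fingers: [1, 1, 1, 1, 1, 1, 1, 1]
  travel:
    - [0, 0, 0.002]
    - [0, 0, 0.005]
    - [0, 0, 0.008]
    - [0, 0, 0.011]
    - [0, 0, 0.014]
    - [0, 0, 0.017]
    - [0, 0, 0.019]
    - [0, 0, 0.02]
  dr:
    - [0, 0, 0]
    - [0, 0, 0]
    - [0, 0, 0]
    - [0, 0, 0]
    - [0, 0, 0]
    - [0, 0, 0]
    - [0, 0, 0]
    - [0, 0, 0]

```text
time: 19.5
tool_pos: [0.5466, -0.2618, 0.1]
tool_rot: [-3.141, 0.001, -0.118]
contact_force: [-0.4, -0.8, -6.9]
opening: 0.0135
grip_force: 45.0
```

>>> arm_command:
  fingers: [1, 1, 1, 1, 1, 1, 1]
  travel:
    - [0, 0, 0.002]
    - [0, 0, 0.004]
    - [0, 0, 0.006]
    - [0, 0, 0.008]
    - [0, 0, 0.01]
    - [0, 0, 0.011]
    - [0, 0, 0.011]
  dr:
    - [0, 0, 0]
    - [0, 0, 0]
    - [0, 0, 0]
    - [0, 0, 0]
    - [0, 0, 0]
    - [0, 0, 0]
    - [0, 0, 0]

```text
time: 20.08
tool_pos: [0.5468, -0.2619, 0.0899]
tool_rot: [3.141, -0.0, -0.118]
contact_force: [-0.9, 1.0, -3.0]
opening: 0.0135
grip_force: 45.0
```

```bash
python3 d.py .5465 -.262 .088 -6.8
```

```text
t 20.08 tcp [ 0.5468 -0.2619  0.0899] rot [ 3.1414e+00 -2.0000e-04 -1.1820e-01] F [-0.9   1.01 -3.02] T [ 0.2   0.31 -0.01] open 0.0135 grip 45.0
travel [-0.0003  0.0001  0.0019] dr [ 0.01 -0.01  0.03]
```

>>> arm_command:
  fingers: [1, 1, 1, 1, 1]
  travel:
    - [0, 0, 0.0004]
    - [0, 0, 0.0008]
    - [0, 0, 0.001]
    - [0, 0, 0.001]
    - [0, 0, 0.001]
  dr:
    - [0, 0, 0]
    - [0, 0, 0]
    - [0, 0, 0]
    - [0, 0, 0]
    - [0, 0, 0]

```text
time: 20.5
tool_pos: [0.5468, -0.2619, 0.089]
tool_rot: [3.141, -0.0, -0.118]
contact_force: [-3.1, 2.2, 2.5]
opening: 0.0136
grip_force: 45.0
```

>>> arm_command:
  fingers: [0.6, 0.5, 0.4, 0.2, 0, 0, 0]
  travel:
    - [0, 0, 0]
    - [0, 0, 0]
    - [0, 0, 0]
    - [0, 0, 0]
    - [0, 0, 0]
    - [0, 0, 0]
    - [0, 0, 0]
  dr:
    - [0, 0, 0]
    - [0, 0, 0]
    - [0, 0, 0]
    - [0, 0, 0]
    - [0, 0, 0]
    - [0, 0, 0]
    - [0, 0, 0]
  squeeze: 5

```text
time: 21.08
tool_pos: [0.5469, -0.2619, 0.0885]
tool_rot: [3.141, -0.0, -0.118]
contact_force: [0.1, 0.4, 0.8]
opening: 0.0448
grip_force: 0.0
```

>>> arm_command:
  fingers: [0, 0, 0, 0, 0, 0, 0, 0]
  travel:
    - [0, 0, -0.005]
    - [0, 0, -0.02]
    - [0, 0, -0.045]
    - [0, 0, -0.075]
    - [0, 0, -0.11]
    - [0, 0, -0.145]
    - [0, 0, -0.17]
    - [0, 0, -0.18]
  dr:
    - [0, 0, 0]
    - [0, 0, 0]
    - [0, 0, 0]
    - [0, 0, 0]
    - [0, 0, 0]
    - [0, 0, 0]
    - [0, 0, 0]
    - [0, 0, 0]

```text
time: 21.75
tool_pos: [0.548, -0.2626, 0.2737]
tool_rot: [3.138, -0.007, -0.118]
contact_force: [-0.1, 0.2, 0.2]
opening: 0.0459
grip_force: 0.0
```

```bash
python3 - <<'E'
from d import *
from h import *
s=st();c=read_camera("scene")
m=rng(c,(85,60,120),(105,255,255),(120,110,235,215));n,l,S,C=cv2.connectedComponentsWithStats(m.astype(np.uint8))
for i in range(1,n):
    if S[i,4]>80:
        P,_=cloud(c,l==i);Q=P[P[:,2]>.095];
        if len(Q)>20: print(S[i],np.percentile(Q[:,2],[5,50,95]).round(4),cv2.minAreaRect((Q[:,:2]*1000).astype(np.float32)))
# wall rim heights: planar fit of light grey points
H=hsv(c);m=np.zeros(H.shape[:2],bool);m[120:215,115:235]=1;m&=(H[...,1]<60)&(H[...,2]>90)
P,_=cloud(c,m)
inb=(abs(P[:,0]-.5465)<.09)&(abs(P[:,1]+.262)<.08)
P=P[inb]
R=P[(P[:,2]>.068)&(P[:,2]<.082)];print("rim",len(R),np.percentile(R[:,2],[50,90]))
Rn=P[(P[:,2]>.03)&(P[:,2]<.042)]
for nm,Q in(("rim",R),("runner",Rn)):
    if len(Q)>10:
        A=np.c_[Q[:,:2]-[.5465,-.262],np.ones(len(Q))];print(nm,np.linalg.lstsq(A,Q[:,2],rcond=None)[0].round(4))
w=(H[...,1]<40)&(H[...,2]>60);
B,_=cloud(c,w);k=(abs(B[:,0]-.5465)<.055)&(abs(B[:,1]+.262)<.02)&(B[:,2]>.045)&(B[:,2]<.066);print("ballpts",k.sum(),B[k].mean(0))
E
```

```text
t 21.75 tcp [ 0.548  -0.2626  0.2737] rot [ 3.1381 -0.0071 -0.1181] F [-0.12  0.21  0.24] T [-0.02  0.03 -0.02] open 0.0459 grip 0.0
[149 130  44  43 518] [0.0996 0.1117 0.1149] ((548.808349609375, -260.90179443359375), (21.006486892700195, 122.25336456298828), 82.4964828491211)
rim 432 [0.07194685 0.07400236]
rim [0.0034 0.0017 0.0718]
runner [0.0102 0.0118 0.0338]
ballpts 289 [ 0.54152813 -0.25707057  0.0541065 ]
```

>>> arm_command:
  fingers: [0, 0, 0, 0]
  travel:
    - [0, 0, 0]
    - [0, 0, 0]
    - [0, 0, 0]
    - [0, 0, 0]
  dr:
    - [0, 0, 0]
    - [0, 0, 0]
    - [0, 0, 0]
    - [0, 0, 0]

```text
time: 22.13
tool_pos: [0.5463, -0.2615, 0.2665]
tool_rot: [-3.14, 0.003, -0.118]
contact_force: [0.1, 0.5, 0.6]
opening: 0.0463
grip_force: 0.0
```

```bash
python3 -c "
from cell import *
print(hand_in())"
```

```text
the job is handed in; nothing more can be done
None
```

The job is handed in at about 22 s: the sieve tapped left and right alternately, six times each side; all six red beads were seen in the tray; and the sieve, its white balls still inside, measures level and fully home in the cradle, released.

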